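Clamp the flow cell in its bench fixture

ROBOT

A 7-joint arm with a two-finger parallel gripper is mounted at the origin on the work surface. World frame = base frame: x ahead of the robot, y to its left, z up, the work surface at z = 0. Lengths are in m, angles in degrees, forces in N, time in s.
With the tool pointing down it reaches from about 0.425 to 0.875 m from the base axis. Payload 4.7 kg.
Tool frame: the origin (TCP) lies between the finger pads; the fingertips stand 22 mm ahead of it and the grasp point (between the pads) lies 3 mm ahead of it; z points along the fingers, y is the line along which they close (so a half turn about z gives the same grasp; the last joint's range is limited). The gripper opens to 87 mm and grips with 3 to 60 N. Pads are 19 mm wide; open, the fingers measure 117 mm over their backs; the gripper's body (75 mm by 190 mm) begins 51 mm behind the grasp point.
Start: joints at [-69.265, 18.392, -4.016, 83.108, 1.295, 78.541, -3.26], TCP at [0.222, 0.611, 0.245] pointing down, gripper open.
Joint ranges: [-163.93, 163.93], [-17.29, 119.83], [-79.2, 71.16], [3.27, 140.29], [-89.18, 269.18], [5.43, 117.66], [-154.24, 154.24]. Speed limits (degrees/s): [147.25, 147.25, 180, 180, 180, 180, 180].

INTERFACE

Orientations are given as [roll, pitch, yaw] about the fixed x, y, z axes, in that order (R = Rz(yaw) Ry(pitch) Rx(roll)).
In Python, from cell import env gives the robot as it stands.
- The arm moves only by the tool drive_tool, never from a script. Its argument "moves" is a list of rows, each a list of 3 entries, a list of its own where there are three numbers: the shift along the tool's x, y, z in mm, then the turn, a rotation vector about the tool's x, y, z in rad, then the closure, from 0 (fully open) to 1 (shut). In form: [[[x, y, z], [wx, wy, wz], jaw], ...]. A call has 1 to 12 rows; each row shifts and turns the commanded pose from where the row before left it, along the tool's axes as they then stand; what a row does not reach is not made up. A row lasts 1/12 s, in which the tool goes at most 41.7 mm and 7.16 degrees, less where a joint would pass 70% of its speed; a pose out of reach is approached as far as the arm can. A call with a gripper value outside its range is refused whole. The fingers move at their own pace and stop on an object; "newtons" is the grip in N (left out, the last holds). Time passes only in rows, so rows that do not move let the fingers close. It gives the time, the measured TCP pose, the force, the opening and the grip force at its end, in the units of the state.
- env.get_obs(): the state, without advancing time (a new reading comes with each control period).
- env.read_camera(name): name is "scene" or "top" or "wrist"; returns (picture, depth): 384x512x3 uint8, blue, green, red; 384x512 float32, m along the optical axis (not along the pixel's ray), 0 where there is no reading.
- env.get_calibration(name): a dict with "fx", "fy", "cx", "cy" (pixels), "T" (4x4, takes a point from camera to world coordinates). Camera axes: x right, y down, z forward; pixel columns grow to the right and rows downward; lengths in m; the calibration is good to about 2 mm. A picture is of the moment at which its call begins: read the wrist's pose just before it. get_calibration takes no time and is no camera call; for the wrist camera it gives the pose at the moment of the call.
- env.sign_off(): hands the job in; it is judged then, once.
The state is a dict: "time_s": time; "qpos": joint angles; "joint_velocities": joint speeds; "effort": joint torques, N m; "tool_pos": TCP position; "tool_rot": TCP orientation; "force": force on the tool from outside, world axes, zero at the start; "wrist_torque": the same for the moment, N m; "grip_width": finger opening in m; "grasp_force": force on a finger pad.
Only numpy, scipy, OpenCV 4.12 (cv2) and the standard library are available. Lean on these libraries where they do the work, as an engineer would, in place of code of your own. Each camera call takes 0.05 s, during which the arm holds its last target. There are 200 camera calls.

TASK

Slide the blue flow cell along its channel until it is fully home against the brass stop pin of the white port block, and press it there with about 10 N for a second to bed it in, never with more than 15 N. Then push the clamp's red handle down over centre until it snaps onto its stop and stays there, so that the rubber pad holds the cell. Work the clamp by its handle only, never press on the handle with more than 25 N, and leave everything else where it is.

Things in the scene. Friction and masses are not known exactly. Their poses are not given: they have to be found in the camera images.
- fixture: Fixed aluminium plate flat on the bench: x -105 to +105, y -105 to +85 mm, deck top 12 mm above the bench; origin at bench height, z up. Its x is the push direction of the cell, towards the white port block. On the +y side of the channel, at x = 30 mm, stands the toggle clamp: two steel cheeks (y = 5 to 50 mm 74 mm high, y = 50 to 80 mm 104 mm high). A loose thumbscrew stands near x = -50, y = 50 mm.
- channel_mouth (a point): Middle of the channel's open end, on the deck: fixture x = -95, y = -55, z = 12 mm. The channel runs from here along fixture x to the port block, 52 mm wide, between two steel rails 10 mm wide and 10 mm high (tops 22 mm above the bench).
- port_block: White block that closes the channel, 30 x 72 mm, top 46 mm above the bench, two brass stubs on top; axes as the fixture's, origin at the foot of its face, at fixture (70, -55, 12) mm. From the face a brass stop pin, 12 mm thick, sticks out towards the cell, 25 mm above the bench. The pin is rigid, but it is screwed out by 2 to 16 mm, differently each time, and this is not measured: it must be felt.
- flow_cell: Loose block with blue frame, glass window and white landing area on top; 100 mm long (x), 50 wide (y), 26 high, 0.17 to 0.35 kg; origin at the centre of its underside, axes as the fixture's. It starts in the channel, its front face 32 to 50 mm from the port block's face, with about 1 mm play each side. Sliding takes up to 3 N. Its rear face (-x) is the one to push. Home: the front face is on the stop pin.
- handle_angle (a joint): Handle angle, rad: 0 open (60 degrees above level, pointing to fixture +y and up), starts at 0 to about 0.1, grows as it is pushed down, 1.05 = level, on a rigid stop. Elevation = 1.05 - value. Nearly free to 0.75, where the pad meets the cell; then the push square to the mid grip rises to about 12 N near 0.86 and falls to nothing at dead centre, 0.97 to 0.99. Let go before that it springs back; past it, it snaps to the stop.
- clamp_handle: Clamp handle: steel stem, then a red round grip, 20 mm diameter and 75 mm long, from 60 to 135 mm from the pivot. Origin on its pivot, at fixture x = 30, y = 65, z = 95 mm; its axes equal the fixture's when fully open and turn with it, about the fixture's x axis, so it swings in the upright plane x = 30 mm of the fixture.
- clamp_bar: Steel bar, 80 mm long, 14 wide, that carries the pad; origin on its pivot at fixture (30, 20, 66) mm. Open it stands nearly upright (top about 150 mm above the bench, the pad sticking out towards -y to about fixture y = -34 mm, 135 mm high); linked to the handle, it swings down towards -y as the handle goes down.
- clamp_pad: Black rubber dome, 20 mm diameter, on a sprung brass spindle at the end of the bar; origin at the lowest point of the dome (when the bar is level). Closed it presses on the white landing area of the cell, at fixture x = 30, y = -55 mm, with about 30 N.
- spare_cell: Bystander: a second flow cell with a grey frame, same size, on the bench.
- thumbscrew: Bystander: brass thumbscrew, 18 mm diameter, 20 mm high, standing on the fixture's deck.
- tip_box: Bystander: blue box with clear lid, 87 x 122 x 68 mm.
- reagent: Bystander: amber bottle, 60 mm diameter, 130 mm high.
- beaker: Bystander: glass beaker, 70 mm diameter, 85 mm high.
- screwdriver: Bystander: screwdriver lying on the bench.
- jar: Bystander: white jar with orange cap, 56 mm diameter, 60 mm high.
- petri: Bystander: clear dish, 90 mm diameter, 15 mm high.
- grip_middle (a point): Middle of the red grip, on its axis, 97.5 mm from the handle's pivot; moves with the handle.

How it is judged (in metres and radians):
On the way, in this order (a step that is already met when the one before it is completed fails the run):
1. with the clamp open, the flow cell is pressed against the stop pin of the port block with more than 5 N (contact force between flow_cell and port_block above 5 N and angle between the x axis of flow_cell and the x axis of fixture, either way round below 0.04 rad and x of flow_cell in the frame of port_block above -0.0675 m and value of joint handle_angle below 0.6 rad), for 0.4 s.
2. the handle is past centre on its stop and the pad presses on the cell (value of joint handle_angle above 1 rad and contact force between clamp_pad and flow_cell above 15 N), for 0.2 s.
At the end, for the whole second after the job is handed in: The flow cell lies flat in its channel, at rest, its front face no more than 17.5 mm from the port block's face and square to it within 0.04 rad (left where it was pressed home); the handle is past centre, within 0.05 rad of its stop, and the pad presses on the cell with more than 15 N (all of step 2 and x of flow_cell in the frame of port_block above -0.0675 m and angle between the x axis of flow_cell and the x axis of fixture, either way round below 0.04 rad and z of flow_cell in the frame of fixture below 0.015 m and linear speed of flow_cell below 0.01 m/s); the robot touches nothing.
It fails at once if the robot presses on the flow cell with more than 15 N (contact force between the arm and flow_cell above 15 N).
It fails at once if the robot presses on the handle with more than 25 N (contact force between the arm and clamp_handle above 25 N).
It fails at once if the robot pushes the clamp bar or pad directly (more than 5 N) (contact force between the arm and clamp_bar above 5 N).
It fails at once if a bystander is moved by more than 20 mm (distance of any of spare_cell, thumbscrew, tip_box, reagent, beaker, screwdriver, jar, petri from where it was at the start of the episode above 0.02 m).
It also fails if it takes over 72 s, if anything falls off the work surface, if the arm or the gripper's body presses on something with over 40 N, if the wrist force passes 120 N, or if a joint passes its speed limit or range.

## Working session

There is one attempt and no reset: what is moved stays moved. The work goes in short steps, Python scripts to look and compute and a tool call to move; the robot and the scene stay as the last step left them, time stands still between calls to the robot, and variables do not carry over. Pictures are saved under pics/ and viewed, at most 10 in all, crops included, and the job is handed in when it is done.

Besides the shell and the picture viewer there is one more tool, called after ">>>" by a JSON object that holds its "method" and its "body". drive_tool: Moves the arm, as the interface text tells. Its arguments: {"type":"object","properties":{"moves":{"type":"array"},"newtons":{"type":"number"}},"required":["moves"]}

```bash
ls; mkdir -p pics
python3 - <<'E'
from cell import env
import cv2,numpy as np
o=env.get_obs();print({k:np.round(v,3) for k,v in o.items()})
a=[]
for n in("top","scene"):
    p,d=env.read_camera(n);c=env.get_calibration(n);np.savez(f"{n}0.npz",p=p,d=d,**c);a.append(p);print(n,c)
    cv2.imwrite(f"pics/{n}0.png",p)
E
```

```text
pics
{'time_s': np.float64(0.0), 'qpos': array([-69.265,  18.44 ,  -4.014,  83.173,   1.297,  78.539,  -3.26 ]), 'joint_velocities': array([-0.008,  0.016,  0.037, -0.03 , -0.061, -0.042,  0.05 ]), 'effort': array([ 0.0000e+00, -4.9128e+01, -4.0400e-01, -3.1252e+01, -6.4000e-02,
        4.4000e-02,  0.0000e+00]), 'tool_pos': array([0.221, 0.611, 0.243]), 'tool_rot': array([-1.79892e+02,  7.00000e-03,  1.60075e+02]), 'force': array([0.136, 0.702, 0.342]), 'wrist_torque': array([ 0.009, -0.009,  0.02 ]), 'grasp_force': np.float64(0.0), 'grip_width': np.float64(0.087)}
top {'fx': 436.49342615769103, 'fy': 436.49342615769103, 'cx': 246.9057061413279, 'cy': 193.5908849844524, 'T': array([[-0.01515946, -0.98789181,  0.15440198,  0.31513312],
       [-0.99987522,  0.01429146, -0.0067302 ,  0.03489157],
       [ 0.00444208, -0.15448474, -0.98798519,  1.32442026],
       [ 0.        ,  0.        ,  0.        ,  1.        ]])}
scene {'fx': 491.62716171170007, 'fy': 491.62716171170007, 'cx': 253.90167570813963, 'cy': 193.77876036870606, 'T': array([[-0.86631873,  0.28916613, -0.40727731,  1.09282521],
       [ 0.49939856,  0.517174  , -0.69507707,  1.05917885],
       [ 0.00964049, -0.80555199, -0.59244667,  1.0258148 ],
       [ 0.        ,  0.        ,  0.        ,  1.        ]])}
```

View pics/top0.png

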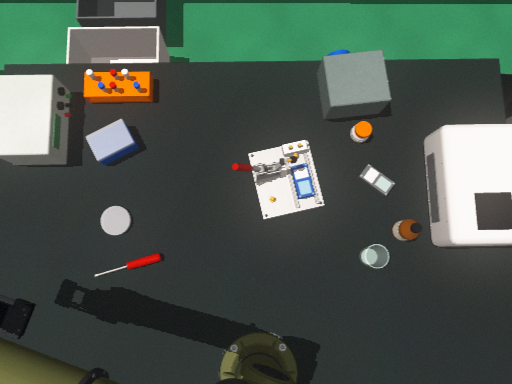

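View pics/scene0.png

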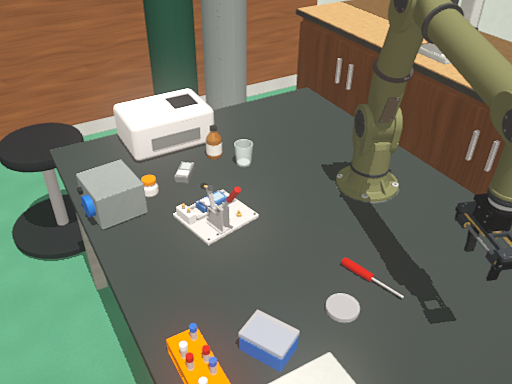

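The top view shows the fixture at about (286,180), with the port block at (295,148) and the blue cell at (304,182). The red handle end is at (237,167) and the thumbscrew at (272,199). Next I'll measure the plate pose.

```bash
cat > h.py <<'E'
import numpy as np,cv2
def world(p,d,c):
    v,u=np.mgrid[:d.shape[0],:d.shape[1]]
    P=np.stack([(u-c['cx'])/c['fx']*d,(v-c['cy'])/c['fy']*d,d],-1)
    return P@c['T'][:3,:3].T+c['T'][:3,3]
def ray(u,v,c,z):
    r=c['T'][:3,:3]@np.array([(u-c['cx'])/c['fx'],(v-c['cy'])/c['fy'],1]);o=c['T'][:3,3]
    return o+r*(z-o[2])/r[2]
E
python3 - <<'E'
from h import *
z=np.load('top0.npz');p,d=z['p'],z['d'];W=world(p,d,z)
roi=np.zeros(d.shape,bool);roi[130:230,225:340]=1
print('bench z',np.median(W[220:230,230:330,2]))
hsv=cv2.cvtColor(p,cv2.COLOR_BGR2HSV)
m=(roi&(hsv[...,2]>150)&(hsv[...,1]<60)&(d>0)).astype(np.uint8)
m=cv2.morphologyEx(m,cv2.MORPH_OPEN,np.ones((2,2)))
print('white z pct',np.percentile(W[m>0][:,2],[5,25,50,75,95]))
s=(m>0)&(abs(W[...,2]-.012)<.006)
# all pixels with white or blue: cast rays on z=.012
vu=np.argwhere(s);pts=np.array([ray(u,v,z,.012)[:2] for v,u in vu]).astype(np.float32)
r=cv2.minAreaRect(pts*1000);print(r,len(pts));print(cv2.boxPoints(r))
b=(roi&(hsv[...,0]>95)&(hsv[...,0]<130)&(hsv[...,1]>120)&(hsv[...,2]>60)).astype(np.uint8)
q=np.array([ray(u,v,z,.038)[:2] for v,u in np.argwhere(b)]).astype(np.float32)
print('blue',cv2.minAreaRect(q*1000),len(q))
red=roi&((hsv[...,0]<8)|(hsv[...,0]>172))&(hsv[...,1]>150)&(hsv[...,2]>60)
print('red',np.median(W[red],0),red.sum(),W[red].min(0),W[red].max(0))
E
```

```text
bench z -0.001055718888429702
white z pct [0.00400111 0.00965822 0.01247693 0.02125086 0.07122856]
((563.43701171875, -93.42870330810547), (206.6605987548828, 186.9551239013672), 12.16904067993164) 1989
[[ 442.7238    -23.83327 ]
 [ 482.13333  -206.5875  ]
 [ 684.15027  -163.02414 ]
 [ 644.7407     19.730087]]
blue ((554.0156860351562, -140.72225952148438), (98.41805267333984, 49.78981399536133), 12.050078392028809) 188
red [0.56476095 0.0416734  0.19039597] 133 [0.31513312 0.01448686 0.15118859] [0.57747122 0.06532601 1.32442026]
```

Run:
```python
import cv2
p=cv2.imread('pics/top0.png')[125:235,220:350];cv2.imwrite('pics/topc.png',cv2.resize(p,None,fx=5,fy=5,interpolation=cv2.INTER_CUBIC))
```

```text
(no output)
```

View pics/topc.png

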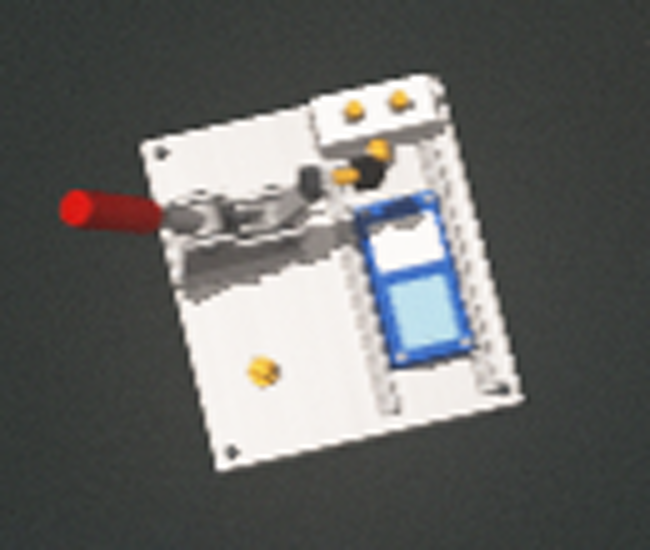

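Plate fit: yaw ≈12.1°, fixture origin ≈ world (0.561, -0.084). The cell comes out at fixture (-19, -54), which fits its channel line of y = -55. Next I'll move above the channel mouth with the fingers closed, then turn to the fixture yaw.

>>> {"method": "drive_tool", "body": {"moves": [[[-19,-24.5,0],[0,0,0],1],[[-19,-24.5,0],[0,0,0],1],[[-19,-24.5,0],[0,0,0],1],[[-19,-24.5,0],[0,0,0],1],[[-19,-24.5,0],[0,0,0],1],[[-19,-24.5,0],[0,0,0],1],[[-19,-24.5,0],[0,0,0],1],[[-19,-24.5,0],[0,0,0],1],[[-19,-24.5,0],[0,0,0],1],[[-19,-24.5,0],[0,0,0],1],[[-19,-24.5,0],[0,0,0],1],[[-19,-24.5,0],[0,0,0],1]], "newtons": 10}}

```text
time_s: 1.1
tool_pos: [0.3357, 0.2553, 0.2442]
tool_rot: [-180.0, -0.0, 160.1]
force: [0.6, -0.7, -0.2]
grip_width: 0.0147
grasp_force: 0.0
```

>>> {"method": "drive_tool", "body": {"moves": [[[-19,-24.5,0],[0,0,0],1],[[-19,-24.5,0],[0,0,0],1],[[-19,-24.5,0],[0,0,0],1],[[-19,-24.5,0],[0,0,0],1],[[-19,-24.5,0],[0,0,0],1],[[-19,-24.5,0],[0,0,0],1],[[-19,-24.5,0],[0,0,0],1],[[-19,-24.5,0],[0,0,0],1],[[-19,-24.5,0],[0,0,0],1],[[-19,-24.5,0],[0,0,0],1],[[-19,-24.5,0],[0,0,0],1],[[-19,-24.5,0],[0,0,0],1]]}}

```text
time_s: 2.1
tool_pos: [0.4498, -0.0987, 0.2444]
tool_rot: [180.0, 0.0, 160.1]
force: [0.4, 0.4, -0.0]
grip_width: 0.0006
grasp_force: 0.0
```

>>> {"method": "drive_tool", "body": {"moves": [[[0,0,0],[0,0,0.12],1],[[0,0,0],[0,0,0.12],1],[[0,0,0],[0,0,0.12],1],[[0,0,0],[0,0,0.12],1],[[0,0,0],[0,0,0.12],1],[[0,0,0],[0,0,0.12],1],[[0,0,0],[0,0,0.12],1],[[0,0,0],[0,0,0.12],1],[[0,0,0],[0,0,0.12],1],[[0,0,0],[0,0,0.12],1],[[0,0,0],[0,0,0.12],1],[[0,0,0],[0,0,0.12],1]]}}

```text
time_s: 3.1
tool_pos: [0.4495, -0.0971, 0.2442]
tool_rot: [-180.0, -0.0, 77.2]
force: [0.5, 0.6, 0.2]
grip_width: 0.0003
grasp_force: 0.0
```

>>> {"method": "drive_tool", "body": {"moves": [[[0,0,0],[0,0,0.12],1],[[0,0,0],[0,0,0.12],1],[[0,0,0],[0,0,0.12],1],[[0,0,0],[0,0,0.12],1],[[0,0,0],[0,0,0.12],1],[[0,0,0],[0,0,0.12],1],[[0,0,0],[0,0,0.12],1],[[0,0,0],[0,0,0.12],1],[[0,0,0],[0,0,0.12],1],[[0,0,0],[0,0,0.06],1],[[0,0,0],[0,0,0],1]]}}

```text
time_s: 4.02
tool_pos: [0.4496, -0.0972, 0.2442]
tool_rot: [-180.0, 0.0, 12.2]
force: [-0.1, -0.1, 0.9]
grip_width: 0.0005
grasp_force: 0.0
```

>>> {"method": "drive_tool", "body": {"moves": [[[7,32.5,0],[0,0,0],1],[[7,32.5,0],[0,0,0],1],[[0,0,0],[0,0,0],1]]}}

```text
time_s: 4.27
tool_pos: [0.4781, -0.1637, 0.2447]
tool_rot: [179.7, -0.0, 12.0]
force: [-0.4, -0.0, 0.5]
grip_width: 0.0004
grasp_force: 0.0
```

Run:
```python
from cell import env
from h import *
c=env.get_calibration("wrist");p,d=env.read_camera("wrist");np.savez("wr0.npz",p=p,d=d,**c);cv2.imwrite("pics/wr0.png",p);print(c['T'],c['fx'],env.get_obs()['tool_pos'])
```

```text
[[ 0.20809358 -0.94909148 -0.23647923  0.5429437 ]
 [-0.97809912 -0.20083592 -0.05465382 -0.14897551]
 [ 0.00437795  0.24267323 -0.97009821  0.38366513]
 [ 0.          0.          0.          1.        ]] 274.84210245842786 [ 0.47736479 -0.16088697  0.24438003]
```

View pics/wr0.png

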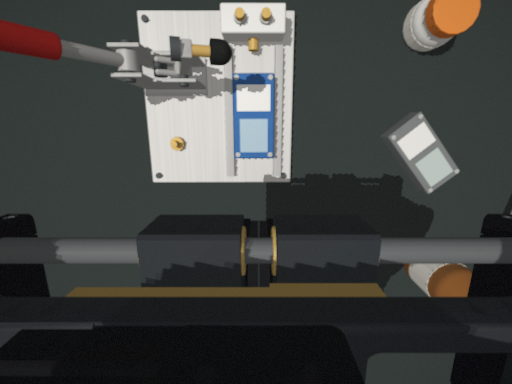

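The wrist view shows the cell at (254,115), the pin at (253,46) and the pad at (220,51). The camera sits on the +x side and would come near the clamp bar during the push. I'll refine the measurement and check whether joint 7 allows a half turn.

```bash
cat >> h.py <<'E'
def fit(z,roi):
    p=z['p'];hsv=cv2.cvtColor(p,cv2.COLOR_BGR2HSV)
    b=roi&(hsv[...,0]>95)&(hsv[...,0]<130)&(hsv[...,1]>120)&(hsv[...,2]>60)
    q=np.array([ray(u,v,z,.038)[:2] for v,u in np.argwhere(b)]).astype(np.float32)*1000
    m=roi&(hsv[...,2]>110)&(hsv[...,1]<50)
    n,l,s,_=cv2.connectedComponentsWithStats(m.astype(np.uint8));k=1+s[1:,4].argmax()
    w=np.array([ray(u,v,z,.012)[:2] for v,u in np.argwhere(l==k)]).astype(np.float32)*1000
    return cv2.minAreaRect(q),w
E
python3 - <<'E'
from cell import env
from h import *
z=np.load('wr0.npz');roi=np.zeros(z['d'].shape,bool);roi[:205,130:310]=1
b,w=fit(z,roi);print('blue',b)
Y=np.radians(12.1);R=np.array([[np.cos(Y),-np.sin(Y)],[np.sin(Y),np.cos(Y)]])
print('cell in top-fixture',(np.array(b[0])-[561.3,-83.7])@R)
f=(w-[561.3,-83.7])@R
for a in(-90,-80,-60,-40,-20): 
    s=f[abs(f[:,0]-a)<3]; print('x',a,'y range',s[:,1].min(),s[:,1].max())
for a in(-60,-20,20,40):
    s=f[abs(f[:,1]-a)<3]; print('y',a,'x min',s[:,0].min())
W=world(z['p'],z['d'],z);print('z: cell',W[130:140,245:260,2].mean(),'deck',W[100:130,160:200,2].mean(),'bench',W[190:205,150:200,2].mean())
print(env.get_obs()['qpos'].round(1))
E
```

```text
blue ((553.746826171875, -142.13172912597656), (96.50747680664062, 48.42723083496094), 12.133761405944824)
cell in top-fixture [-19.63374184 -55.55027979]
x -90 y range -104.90752405799797 84.39773473869599
x -80 y range -104.65317079272869 83.7418044882599
x -60 y range -104.11863731293911 84.34820386698152
x -40 y range -104.88574431848016 83.8770756205185
x -20 y range -104.36232545714729 84.21436313672045
y -60 x min -104.81690740685544
y -20 x min -104.72702069298823
y 20 x min -104.63060200691525
y 40 x min -104.58073839732558
z: cell 0.03968533857668429 deck 0.01127571629770046 bench 0.00031381461094574656
[-19.6  -0.5  35.3 104.6   0.4  75.8 -62.4]
```

>>> {"method": "drive_tool", "body": {"moves": [[[0,0,0],[0,0,-0.12],1],[[0,0,0],[0,0,-0.12],1],[[0,0,0],[0,0,-0.12],1],[[0,0,0],[0,0,-0.12],1],[[0,0,0],[0,0,-0.12],1],[[0,0,0],[0,0,-0.12],1],[[0,0,0],[0,0,-0.12],1],[[0,0,0],[0,0,-0.12],1],[[0,0,0],[0,0,-0.12],1],[[0,0,0],[0,0,-0.12],1],[[0,0,0],[0,0,-0.12],1],[[0,0,0],[0,0,-0.12],1]]}}

```text
time_s: 5.32
tool_pos: [0.477, -0.1566, 0.2443]
tool_rot: [-180.0, -0.1, 95.3]
force: [-0.4, 0.3, 0.8]
grip_width: 0.0006
grasp_force: 0.0
```

>>> {"method": "drive_tool", "body": {"moves": [[[0,0,0],[0,0,-0.12],1],[[0,0,0],[0,0,-0.12],1],[[0,0,0],[0,0,-0.12],1],[[0,0,0],[0,0,-0.12],1],[[0,0,0],[0,0,-0.12],1],[[0,0,0],[0,0,-0.12],1],[[0,0,0],[0,0,-0.12],1],[[0,0,0],[0,0,-0.12],1],[[0,0,0],[0,0,-0.12],1],[[0,0,0],[0,0,-0.12],1],[[0,0,0],[0,0,-0.12],1],[[0,0,0],[0,0,-0.12],1]]}}

```text
time_s: 6.32
tool_pos: [0.477, -0.1566, 0.2443]
tool_rot: [180.0, -0.0, 177.8]
force: [-0.0, -0.5, 0.2]
grip_width: 0.0005
grasp_force: 0.0
```

>>> {"method": "drive_tool", "body": {"moves": [[[0,0,0],[0,0,-0.12],1],[[0,0,0],[0,0,-0.12],1],[[0,0,0],[0,0,-0.0216],1],[[0,2,30],[0,0,0],1],[[0,0,30],[0,0,0],1],[[0,0,30],[0,0,0],1],[[0,0,20],[0,0,0],1],[[0,0,0],[0,0,0],1],[[0,0,0],[0,0,0],1]]}}

```text
time_s: 7.07
tool_pos: [0.4761, -0.1551, 0.134]
tool_rot: [180.0, -0.1, -167.8]
force: [-0.1, 0.1, 1.1]
grip_width: 0.0003
grasp_force: 0.0
```

```bash
cat >> h.py <<'E'
Y=np.radians(12.1);R=np.array([[np.cos(Y),-np.sin(Y)],[np.sin(Y),np.cos(Y)]])
def fx(o):
    t=np.array(o['tool_pos'])*1000;f=np.array(o['force'])
    print('t',o['time_s'],'fixture xy',((t[:2]-[561.3,-83.7])@R).round(1),'z',t[2].round(1),'F',(f[:2]@R).round(1),f[2].round(1),'rot',np.round(o['tool_rot'],1))
E
python3 -c "
from cell import env
from h import *
o=env.get_obs();fx(o);print(o['qpos'].round(1))"
```

```text
t 7.0667 fixture xy [-98.2 -52. ] z 134.0 F [-0.1  0.1] 1.1 rot [ 1.800e+02 -1.000e-01 -1.678e+02]
[-19.9   5.6  37.  112.9  -3.7  62.9 120.8]
```

>>> {"method": "drive_tool", "body": {"moves": [[[0,-3,20],[0,0,0],1],[[0,0,20],[0,0,0],1],[[0,0,20],[0,0,0],1],[[0,0,18],[0,0,0],1],[[0,0,10],[0,0,0],1],[[0,0,5],[0,0,0],1],[[0,0,0],[0,0,0],1],[[0,0,0],[0,0,0],1]]}}

```text
time_s: 7.73
tool_pos: [0.4786, -0.1588, 0.0427]
tool_rot: [-180.0, 0.1, -167.8]
force: [-0.8, -0.4, -0.0]
grip_width: 0.0008
grasp_force: 0.0
```

>>> {"method": "drive_tool", "body": {"moves": [[[-2,0,0],[0,0,0],1],[[-2,0,0],[0,0,0],1],[[-2,0,0],[0,0,0],1],[[-2,0,0],[0,0,0],1],[[-2,0,0],[0,0,0],1],[[-2,0,0],[0,0,0],1],[[-1,0,0],[0,0,0],1],[[-1,0,0],[0,0,0],1],[[0,0,0],[0,0,0],1]]}}

```text
time_s: 8.48
tool_pos: [0.4914, -0.1556, 0.0415]
tool_rot: [-180.0, 0.0, -167.7]
force: [0.4, -0.5, -0.4]
grip_width: 0.0005
grasp_force: 0.0
```

```bash
python3 -c "
from cell import env
from h import *
fx(env.get_obs())"
```

```text
t 8.4833 fixture xy [-83.4 -55.7] z 41.5 F [ 0.3 -0.5] -0.4 rot [-180.     0.  -167.7]
```

>>> {"method": "drive_tool", "body": {"moves": [[[-1,0,0],[0,0,0],1],[[-1,0,0],[0,0,0],1],[[-1,0,0],[0,0,0],1],[[-1,0,0],[0,0,0],1],[[-1,0,0],[0,0,0],1],[[-1,0,0],[0,0,0],1],[[-1,0,0],[0,0,0],1],[[-1,0,0],[0,0,0],1],[[-1,0,0],[0,0,0],1],[[-1,0,0],[0,0,0],1],[[-1,0,0],[0,0,0],1],[[-1,0,0],[0,0,0],1]]}}

```text
time_s: 9.48
tool_pos: [0.5032, -0.153, 0.0415]
tool_rot: [180.0, 0.0, -167.7]
force: [-1.5, -0.6, -0.8]
grip_width: 0.0006
grasp_force: 0.7
```

```bash
python3 -c "
from cell import env
from h import *
fx(env.get_obs())"
```

```text
t 9.4833 fixture xy [-71.4 -55.5] z 41.5 F [-1.6 -0.3] -0.8 rot [ 180.     0.  -167.7]
```

>>> {"method": "drive_tool", "body": {"moves": [[[-1,0,0],[0,0,0],1],[[-1,0,0],[0,0,0],1],[[-1,0,0],[0,0,0],1],[[-1,0,0],[0,0,0],1],[[-1,0,0],[0,0,0],1],[[-1,0,0],[0,0,0],1],[[-1,0,0],[0,0,0],1],[[-1,0,0],[0,0,0],1],[[-1,0,0],[0,0,0],1]]}}

```text
time_s: 10.23
tool_pos: [0.5119, -0.1512, 0.0416]
tool_rot: [180.0, 0.0, -167.7]
force: [-1.4, -1.6, -1.0]
grip_width: 0.0008
grasp_force: 0.7
```

>>> {"method": "drive_tool", "body": {"moves": [[[-0.5,0,0],[0,0,0],1],[[-0.5,0,0],[0,0,0],1],[[-0.5,0,0],[0,0,0],1],[[-0.5,0,0],[0,0,0],1],[[-0.5,0,0],[0,0,0],1],[[-0.5,0,0],[0,0,0],1]]}}

```text
time_s: 10.73
tool_pos: [0.5147, -0.1506, 0.0416]
tool_rot: [180.0, 0.0, -167.8]
force: [-1.5, 0.5, -1.0]
grip_width: 0.0002
grasp_force: 0.9
```

```bash
python3 -c "
from cell import env
from h import *
fx(env.get_obs())"
```

```text
t 10.7333 fixture xy [-59.6 -55.6] z 41.6 F [-1.4  0.8] -1.0 rot [ 180.     0.  -167.8]
```

Run:
```python
from h import *
z=np.load('wr0.npz');hsv=cv2.cvtColor(z['p'],cv2.COLOR_BGR2HSV)
m=(hsv[...,0]>12)&(hsv[...,0]<28)&(hsv[...,1]>100)&(hsv[...,2]>40);r=np.zeros_like(m);r[34:62,242:264]=1
vu=np.argwhere(m&r);print(vu.min(0),vu.max(0),len(vu))
f=np.array([(ray(u,v,z,.028)[:2]*1000-[561.3,-83.7])@R for v,u in vu]);print(f.min(0),f.max(0))
```

```text
[ 38 249] [ 50 257] 116
[ 56.54687065 -60.24971911] [ 69.28468832 -50.79981017]
```

>>> {"method": "drive_tool", "body": {"moves": [[[-0.25,0,0],[0,0,0],1],[[-0.25,0,0],[0,0,0],1],[[-0.25,0,0],[0,0,0],1],[[-0.25,0,0],[0,0,0],1]]}}

```text
time_s: 11.07
tool_pos: [0.5156, -0.1504, 0.0416]
tool_rot: [180.0, -0.0, -167.8]
force: [-1.6, -0.3, -0.3]
grip_width: 0.0006
grasp_force: 1.0
```

>>> {"method": "drive_tool", "body": {"moves": [[[-0.25,0,0],[0,0,0],1],[[-0.25,0,0],[0,0,0],1],[[-0.25,0,0],[0,0,0],1],[[-0.25,0,0],[0,0,0],1]]}}

```text
time_s: 11.4
tool_pos: [0.5167, -0.1502, 0.0416]
tool_rot: [180.0, 0.0, -167.8]
force: [-1.6, 0.1, 0.2]
grip_width: 0.0011
grasp_force: 1.1
```

>>> {"method": "drive_tool", "body": {"moves": [[[-0.25,0,0],[0,0,0],1],[[-0.25,0,0],[0,0,0],1],[[-0.25,0,0],[0,0,0],1],[[-0.25,0,0],[0,0,0],1]]}}

```text
time_s: 11.73
tool_pos: [0.5176, -0.15, 0.0416]
tool_rot: [180.0, 0.0, -167.8]
force: [-2.7, -1.4, 0.3]
grip_width: 0.0004
grasp_force: 1.1
```

>>> {"method": "drive_tool", "body": {"moves": [[[-0.25,0,0],[0,0,0],1],[[-0.25,0,0],[0,0,0],1],[[-0.25,0,0],[0,0,0],1],[[-0.25,0,0],[0,0,0],1]]}}

```text
time_s: 12.07
tool_pos: [0.5186, -0.1497, 0.0416]
tool_rot: [180.0, 0.0, -167.7]
force: [-2.4, -0.2, 0.2]
grip_width: 0.0008
grasp_force: 1.2
```

>>> {"method": "drive_tool", "body": {"moves": [[[-0.25,0,0],[0,0,0],1],[[-0.25,0,0],[0,0,0],1],[[-0.25,0,0],[0,0,0],1],[[-0.25,0,0],[0,0,0],1]]}}

```text
time_s: 12.4
tool_pos: [0.5196, -0.1495, 0.0415]
tool_rot: [180.0, -0.0, -167.7]
force: [-2.7, -0.9, 0.0]
grip_width: 0.0004
grasp_force: 1.2
```

>>> {"method": "drive_tool", "body": {"moves": [[[-0.25,0,0],[0,0,0],1],[[-0.25,0,0],[0,0,0],1],[[-0.25,0,0],[0,0,0],1],[[-0.25,0,0],[0,0,0],1]]}}

```text
time_s: 12.73
tool_pos: [0.5204, -0.1493, 0.0416]
tool_rot: [180.0, -0.0, -167.7]
force: [-3.4, -1.3, 2.7]
grip_width: 0.0003
grasp_force: 1.9
```

>>> {"method": "drive_tool", "body": {"moves": [[[-0.2,0,0],[0,0,0],1],[[-0.2,0,0],[0,0,0],1],[[0,0,0],[0,0,0],1]]}}

```text
time_s: 12.98
tool_pos: [0.5204, -0.1494, 0.0415]
tool_rot: [180.0, -0.1, -167.8]
force: [-4.7, -1.2, 3.4]
grip_width: 0.0005
grasp_force: 2.5
```

>>> {"method": "drive_tool", "body": {"moves": [[[-0.2,0,0],[0,0,0],1],[[-0.2,0,0],[0,0,0],1],[[-0.2,0,0],[0,0,0],1],[[0,0,0],[0,0,0],1]]}}

```text
time_s: 13.32
tool_pos: [0.5204, -0.1494, 0.0415]
tool_rot: [180.0, -0.1, -167.8]
force: [-6.8, -0.4, 4.1]
grip_width: 0.0007
grasp_force: 3.3
```

```bash
python3 -c "
from cell import env
from h import *
fx(env.get_obs())"
```

```text
t 13.3167 fixture xy [-53.8 -55.6] z 41.5 F [-6.7  1.1] 4.1 rot [ 1.800e+02 -1.000e-01 -1.678e+02]
```

>>> {"method": "drive_tool", "body": {"moves": [[[-0.2,0,0],[0,0,0],1],[[-0.2,0,0],[0,0,0],1],[[-0.2,0,0],[0,0,0],1],[[0,0,0],[0,0,0],1]]}}

```text
time_s: 13.65
tool_pos: [0.5204, -0.1494, 0.0415]
tool_rot: [179.9, -0.2, -167.8]
force: [-8.0, -1.0, 6.8]
grip_width: 0.0002
grasp_force: 4.0
```

>>> {"method": "drive_tool", "body": {"moves": [[[-0.1,0,0],[0,0,0],1],[[0,0,0],[0,0,0],1],[[0,0,0],[0,0,0],1],[[0,0,0],[0,0,0],1],[[0,0,0],[0,0,0],1],[[0,0,0],[0,0,0],1],[[0,0,0],[0,0,0],1],[[0,0,0],[0,0,0],1],[[0,0,0],[0,0,0],1],[[0,0,0],[0,0,0],1],[[0,0,0],[0,0,0],1],[[0,0,0],[0,0,0],1]]}}

```text
time_s: 14.65
tool_pos: [0.5204, -0.1493, 0.0416]
tool_rot: [179.9, -0.2, -167.8]
force: [-7.5, -1.1, 7.2]
grip_width: 0.0004
grasp_force: 4.2
```

The tool is also pressing down by about 7 N, which takes away from the push. I'll ease that off and bring the push itself to about 10 N.

>>> {"method": "drive_tool", "body": {"moves": [[[0,0,-0.2],[0,0,0],1],[[0,0,-0.2],[0,0,0],1],[[0,0,-0.2],[0,0,0],1],[[0,0,0],[0,0,0],1]]}}

```text
time_s: 14.98
tool_pos: [0.5205, -0.1493, 0.0416]
tool_rot: [180.0, -0.2, -167.8]
force: [-5.5, -1.8, 2.3]
grip_width: 0.0007
grasp_force: 3.3
```

>>> {"method": "drive_tool", "body": {"moves": [[[-0.3,0,-0.1],[0,0,0],1],[[-0.3,0,-0.1],[0,0,0],1],[[-0.3,0,-0.1],[0,0,0],1],[[-0.3,0,-0.1],[0,0,0],1],[[0,0,0],[0,0,0],1]]}}

```text
time_s: 15.4
tool_pos: [0.5205, -0.1493, 0.0416]
tool_rot: [179.9, -0.3, -167.8]
force: [-7.6, -1.7, 1.8]
grip_width: 0.0003
grasp_force: 4.3
```

>>> {"method": "drive_tool", "body": {"moves": [[[-0.3,0,-0.1],[0,0,0],1],[[-0.3,0,-0.1],[0,0,0],1],[[-0.3,0,-0.1],[0,0,0],1],[[-0.3,0,-0.1],[0,0,0],1],[[0,0,0],[0,0,0],1]]}}

```text
time_s: 15.82
tool_pos: [0.5206, -0.1493, 0.0416]
tool_rot: [179.9, -0.4, -167.8]
force: [-9.6, -1.4, 1.9]
grip_width: 0.0005
grasp_force: 5.2
```

>>> {"method": "drive_tool", "body": {"moves": [[[0,0,0],[0,0,0],1],[[0,0,0],[0,0,0],1],[[0,0,0],[0,0,0],1],[[0,0,0],[0,0,0],1],[[0,0,0],[0,0,0],1],[[0,0,0],[0,0,0],1],[[0,0,0],[0,0,0],1],[[0,0,0],[0,0,0],1],[[0,0,0],[0,0,0],1],[[0,0,0],[0,0,0],1],[[0,0,0],[0,0,0],1],[[0,0,0],[0,0,0],1]]}}

```text
time_s: 16.82
tool_pos: [0.5205, -0.1493, 0.0416]
tool_rot: [179.9, -0.4, -167.8]
force: [-10.6, -2.5, 2.5]
grip_width: 0.0006
grasp_force: 5.2
```

>>> {"method": "drive_tool", "body": {"moves": [[[2,0,0],[0,0,0],1],[[4,0,0],[0,0,0],1],[[5,0,0],[0,0,0],1],[[10,0,0],[0,0,0],1],[[0,0,0],[0,0,0],1],[[0,0,-20],[0,0,0],1],[[0,0,-35],[0,0,0],1],[[0,0,-35],[0,0,0],1],[[0,0,-35],[0,0,0],1],[[0,0,-35],[0,0,0],1],[[0,0,-35],[0,0,0],1],[[0,0,0],[0,0,0],1]]}}

```text
time_s: 17.82
tool_pos: [0.5079, -0.1541, 0.2456]
tool_rot: [-179.8, 0.8, -167.8]
force: [0.5, -0.7, -0.0]
grip_width: 0.0005
grasp_force: 0.0
```

Run:
```python
from cell import env
from h import *
fx(env.get_obs())
p,d=env.read_camera("scene");c=env.get_calibration("scene")
cv2.imwrite("pics/scene1.png",cv2.resize(p[170:250,160:290],None,fx=6,fy=6,interpolation=cv2.INTER_CUBIC))
np.savez("scene1.npz",p=p,d=d,**c)
z=dict(c,p=p,d=d)
roi=np.zeros(d.shape,bool);roi[170:250,160:290]=1
hsv=cv2.cvtColor(p,cv2.COLOR_BGR2HSV);W=world(p,d,z)
red=roi&((hsv[...,0]<8)|(hsv[...,0]>172))&(hsv[...,1]>150)&(hsv[...,2]>60)&(d>0)
q=W[red]*1000;f=np.c_[(q[:,:2]-[561.3,-83.7])@R,q[:,2]]
print('red n',len(f),'min',f.min(0).round(),'max',f.max(0).round(),'med',np.median(f,0).round())
v=f-[30,65,95];print('elev',np.degrees(np.median(np.arctan2(v[:,2],v[:,1]))))
```

```text
t 17.8167 fixture xy [-66.9 -57.6] z 245.6 F [ 0.3 -0.8] -0.0 rot [-179.8    0.8 -167.8]
red n 102 min [-170.  -89.   -1.] max [ 42. 146. 214.] med [ 36. 128. 188.]
elev 56.217705660920984
```

View pics/scene1.png

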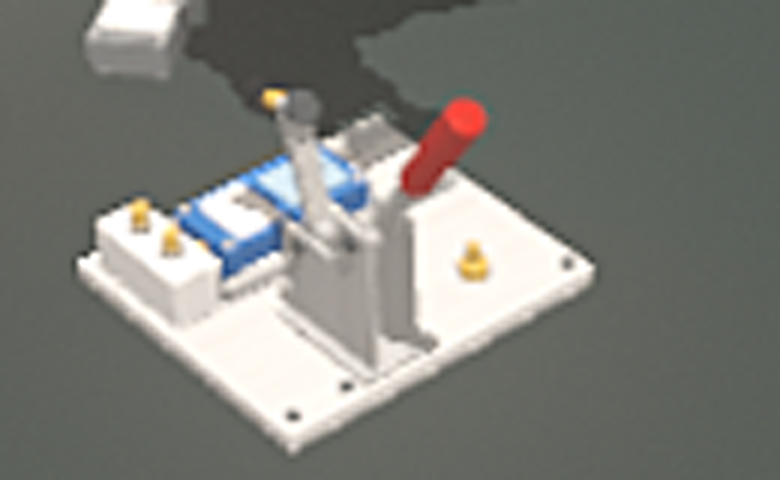

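The handle is open (red grip at (440,150) in the crop) and the cell sits up against the port block. Next I'll move above the inner side of the grip, with clearance.

>>> {"method": "drive_tool", "body": {"moves": [[[-16,23,0],[0,0,0],1],[[-16,23,0],[0,0,0],1],[[-16,23,0],[0,0,0],1],[[-16,23,0],[0,0,0],1],[[-16,23,0],[0,0,0],1],[[-16,23,0],[0,0,0],1],[[0,0,0],[0,0,0],1],[[0,0,0],[0,0,0],1],[[0,0,0],[0,0,0],1]]}}

```text
time_s: 18.62
tool_pos: [0.568, 0.0017, 0.237]
tool_rot: [-180.0, -0.1, -167.8]
force: [0.5, -0.0, -0.7]
grip_width: 0.0006
grasp_force: 0.0
```

```bash
python3 -c "
from cell import env
from h import *
fx(env.get_obs())"
```

```text
t 18.6167 fixture xy [24.5 82.1] z 237.0 F [ 0.5 -0.1] -0.7 rot [-1.800e+02 -1.000e-01 -1.678e+02]
```

>>> {"method": "drive_tool", "body": {"moves": [[[-5.5,0,10],[0,0,0],1],[[0,0,10],[0,0,0],1],[[0,0,10],[0,0,0],1],[[0,0,2],[0,0,0],1],[[0,2,0],[0,0,0],1],[[0,2,0],[0,0,0],1],[[0,2,0],[0,0,0],1],[[0,2,0],[0,0,0],1],[[0,2,0],[0,0,0],1],[[0,0,0],[0,0,0],1]]}}

```text
time_s: 19.45
tool_pos: [0.5719, 0.0141, 0.2063]
tool_rot: [180.0, 0.0, -167.7]
force: [-0.1, 0.5, -0.0]
grip_width: 0.0003
grasp_force: 0.0
```

```bash
python3 -c "
from cell import env
from h import *
fx(env.get_obs())"
```

```text
t 19.45 fixture xy [30.9 93.4] z 206.3 F [0.  0.5] -0.0 rot [ 180.     0.  -167.7]
```

>>> {"method": "drive_tool", "body": {"moves": [[[0,3,2],[0,0,0],1],[[0,3,2],[0,0,0],1],[[0,3,2],[0,0,0],1],[[0,3,2.2],[0,0,0],1],[[0,3.3,2.6],[0,0,0],1],[[0,3.3,2.6],[0,0,0],1],[[0,3.3,2.7],[0,0,0],1],[[0,3.3,2.8],[0,0,0],1],[[0,2.8,3.2],[0,0,0],1],[[0,2.8,3.2],[0,0,0],1],[[0,2.8,3.3],[0,0,0],1],[[0,2.7,3.3],[0,0,0],1]]}}

```text
time_s: 20.45
tool_pos: [0.564, 0.0492, 0.1737]
tool_rot: [180.0, 0.0, -167.7]
force: [0.4, 0.0, 1.3]
grip_width: 0.0005
grasp_force: 0.6
```

Run:
```python
from cell import env
from h import *
fx(env.get_obs())
p,d=env.read_camera("scene")
cv2.imwrite("pics/scene2.png",cv2.resize(p[110:250,160:300],None,fx=4,fy=4,interpolation=cv2.INTER_CUBIC))
```

```text
t 20.45 fixture xy [ 30.5 129.4] z 173.7 F [ 0.4 -0.1] 1.3 rot [ 180.     0.  -167.7]
```

View pics/scene2.png

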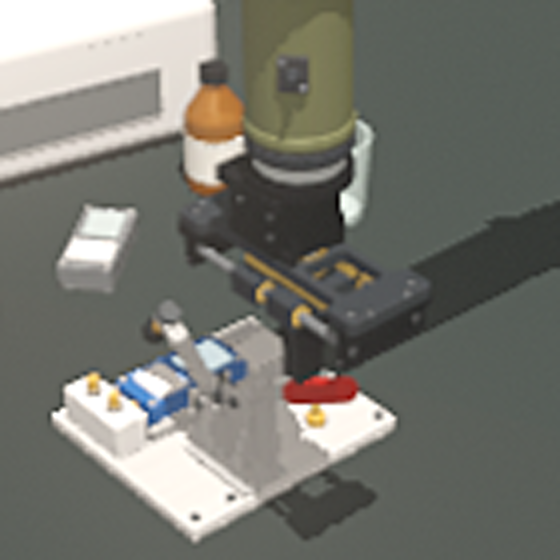

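The picture shows the fingertips on the red grip at (320,388) and the bar swinging over. Contact is good, so I'll continue the arc.

>>> {"method": "drive_tool", "body": {"moves": [[[0,2.2,3.4],[0,0,0],1],[[0,2.2,3.5],[0,0,0],1],[[0,2.2,3.6],[0,0,0],1],[[0,2.2,3.6],[0,0,0],1],[[0,0.9,2],[0,0,0],1],[[0,0.9,2],[0,0,0],1],[[0,0,0],[0,0,0],1]]}}

```text
time_s: 21.08
tool_pos: [0.5615, 0.0593, 0.1554]
tool_rot: [180.0, -0.0, -167.7]
force: [-0.3, -0.7, -0.7]
grip_width: 0.0001
grasp_force: 0.0
```

```bash
python3 -c "
from cell import env
from h import *
fx(env.get_obs())"
```

```text
t 21.0833 fixture xy [ 30.2 139.8] z 155.4 F [-0.5 -0.6] -0.7 rot [ 180.    -0.  -167.7]
```

>>> {"method": "drive_tool", "body": {"moves": [[[0,0.5,1.2],[0,0,0],1],[[0,0.5,1.2],[0,0,0],1],[[0,0.5,1.2],[0,0,0],1],[[0,0.5,1.2],[0,0,0],1],[[0,0.4,1.2],[0,0,0],1],[[0,0.4,1.2],[0,0,0],1],[[0,0.4,1.2],[0,0,0],1],[[0,0.4,1.2],[0,0,0],1],[[0,0,0],[0,0,0],1]]}}

```text
time_s: 21.83
tool_pos: [0.5614, 0.0622, 0.1479]
tool_rot: [180.0, 0.0, -167.8]
force: [-3.2, -1.2, 9.4]
grip_width: 0.0003
grasp_force: 4.8
```

```bash
python3 -c "
from cell import env
from h import *
fx(env.get_obs())"
```

```text
t 21.8333 fixture xy [ 30.7 142.6] z 147.9 F [-3.3 -0.5] 9.4 rot [ 180.     0.  -167.8]
```

>>> {"method": "drive_tool", "body": {"moves": [[[0,0.3,1],[0,0,0],1],[[0,0.3,1],[0,0,0],1],[[0,0.2,1],[0,0,0],1],[[0,0.2,1],[0,0,0],1],[[0,0.2,1],[0,0,0],1],[[0,0,0],[0,0,0],1]]}}

```text
time_s: 22.33
tool_pos: [0.5612, 0.0637, 0.1435]
tool_rot: [180.0, 0.1, -167.8]
force: [-5.3, -1.4, 12.4]
grip_width: 0.0006
grasp_force: 6.2
```

```bash
python3 -c "
from cell import env
from h import *
fx(env.get_obs())"
```

```text
t 22.3333 fixture xy [ 30.8 144.1] z 143.5 F [-5.5 -0.3] 12.4 rot [ 1.800e+02  1.000e-01 -1.678e+02]
```

>>> {"method": "drive_tool", "body": {"moves": [[[0,0.2,1],[0,0,0],1],[[0,0.2,1],[0,0,0],1],[[0,0.2,1],[0,0,0],1],[[0,0.2,1],[0,0,0],1],[[0,0.2,1],[0,0,0],1],[[0,0,0],[0,0,0],1]]}}

```text
time_s: 22.83
tool_pos: [0.5608, 0.0652, 0.1382]
tool_rot: [179.9, 0.0, -167.7]
force: [-4.8, -0.2, 11.4]
grip_width: 0.0004
grasp_force: 5.5
```

```bash
python3 -c "
from cell import env
from h import *
fx(env.get_obs())"
```

```text
t 22.8333 fixture xy [ 30.7 145.7] z 138.2 F [-4.7  0.8] 11.4 rot [ 179.9    0.  -167.7]
```

>>> {"method": "drive_tool", "body": {"moves": [[[0,0.1,1],[0,0,0],1],[[0,0.1,1],[0,0,0],1],[[0,0.1,1],[0,0,0],1],[[0,0.1,0.7],[0,0,0],1],[[0,0,0],[0,0,0],1]]}}

```text
time_s: 23.25
tool_pos: [0.5605, 0.0653, 0.1324]
tool_rot: [-180.0, 0.0, -167.7]
force: [-1.0, -1.0, 0.1]
grip_width: 0.0005
grasp_force: 0.0
```

```bash
python3 -c "
from cell import env
from h import *
fx(env.get_obs())"
```

```text
t 23.25 fixture xy [ 30.5 145.9] z 132.4 F [-1.2 -0.8] 0.1 rot [-180.     0.  -167.7]
```

The force dropped to nothing, so the handle has snapped over. I'll retreat upward and check.

>>> {"method": "drive_tool", "body": {"moves": [[[0,0,-10],[0,0,0],1],[[0,0,-30],[0,0,0],1],[[0,0,-35],[0,0,0],1],[[0,0,-35],[0,0,0],1],[[30,0,0],[0,0,0],1],[[30,0,0],[0,0,0],1],[[30,0,0],[0,0,0],1],[[30,0,0],[0,0,0],1],[[0,0,0],[0,0,0],1],[[0,0,0],[0,0,0],1]]}}

```text
time_s: 24.08
tool_pos: [0.4429, 0.0394, 0.2435]
tool_rot: [179.9, 0.1, -167.8]
force: [-0.6, -0.7, 0.4]
grip_width: 0.0004
grasp_force: 0.0
```

Run:
```python
from cell import env
from h import *
fx(env.get_obs())
p,d=env.read_camera("scene");z=dict(env.get_calibration("scene"),p=p,d=d)
cv2.imwrite("pics/scene3.png",cv2.resize(p[150:250,160:290],None,fx=6,fy=6,interpolation=cv2.INTER_CUBIC))
roi=np.zeros(d.shape,bool);roi[150:250,160:290]=1
hsv=cv2.cvtColor(p,cv2.COLOR_BGR2HSV);W=world(p,d,z)
red=roi&((hsv[...,0]<8)|(hsv[...,0]>172))&(hsv[...,1]>150)&(hsv[...,2]>60)&(d>0)
q=W[red]*1000;f=np.c_[(q[:,:2]-[561.3,-83.7])@R,q[:,2]];f=f[abs(f[:,0]-30)<20]
v=f-[30,65,95];print(len(f),'max z',f[:,2].max(),'elev',np.degrees(np.median(np.arctan2(v[:,2],v[:,1]))))
```

```text
t 24.0833 fixture xy [-90.  145.2] z 243.5 F [-0.7 -0.6] 0.4 rot [ 1.799e+02  1.000e-01 -1.678e+02]
127 max z 110.84325373056659 elev 4.815351921661287
```

View pics/scene3.png

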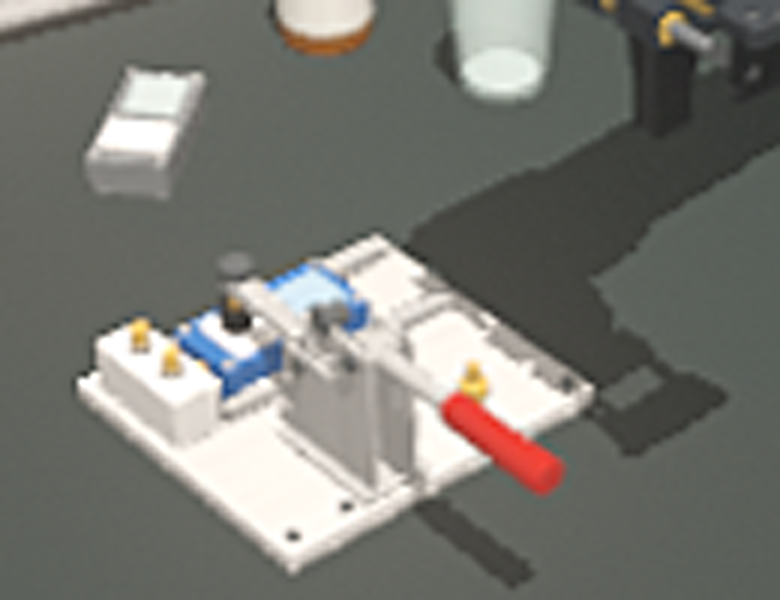

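The crop shows the handle level at (500,440) and the pad on the white landing area at (237,318). The cell is still up against the port block, and the robot is clear of everything. Handing in.

```bash
python3 -c "
from cell import env
print(env.sign_off())"
```

```text
the job is handed in; nothing more can be done
None
```

The job is handed in: I pressed the flow cell home on the stop pin with about 10 N for a second, then pushed the handle over centre until it snapped level, with the pad on the cell; sign-off gave no verdict, and I did not measure the pad force.

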